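# Bring the sample into the beam and set the photometer pointer

## Robot

A 6-joint arm with a two-finger parallel gripper is mounted at the origin on the work surface. World frame = base frame: x ahead of the robot, y to its left, z up, the work surface at z = 0. Lengths are in m, angles in degrees, forces in N, time in s.
With the tool pointing down it reaches from about 0.4 to 0.825 m from the base axis. Payload 7 kg.
Tool frame: the origin (TCP) lies between the finger pads, 19 mm behind the fingertips; this is the grasp point; z points along the fingers, y is the line along which they close (so a half turn about z gives the same grasp; the last joint's range is limited). The gripper opens to 88 mm and grips with 3 to 60 N. Pads are 19 mm wide; open, the fingers measure 130 mm over their backs; the gripper's body (78 mm by 193 mm) begins 47 mm behind the grasp point.
Start: joints at [87.611, 20.546, 0.682, 0, -70.136, -16.507], TCP at [0.219, 0.639, 0.245] pointing down, gripper open.
Joint ranges: [-176.03, 176.03], [-82.01, 121.73], [-58.28, 71.71], [-173.87, 95.51], [-174.79, -0.11], [-173.66, 173.66]. Speed limits (degrees/s): [136.94, 136.94, 172.46, 180, 180, 180].

## Interface

Orientations are given as [roll, pitch, yaw] about the fixed x, y, z axes, in that order (R = Rz(yaw) Ry(pitch) Rx(roll)).
In Python, from plant import r gives the robot as it stands. The module is installed in compiled form; this text tells all that it offers.
- The arm moves only by the shell command python3 -m pendant 'ROWS' [OPENING] [FORCE]. ROWS is JSON, a list of rows, each a list of 6 numbers: the shift along the tool's x, y, z in mm, then the turn, a rotation vector about the tool's x, y, z in rad. In form: [[tx, ty, tz, wx, wy, wz], ...]. A call has 1 to 20 rows; each row is the pose to reach, as a shift and turn from the pose commanded when the call began, along the tool's axes at that moment; what a row does not reach only later rows make up. A row lasts 1/8 s, in which the tool goes at most 62.5 mm and 10.7 degrees, less where a joint would pass 70% of its speed; a pose out of reach is approached as far as the arm can. A call with a gripper value outside its range is refused whole. OPENING is the finger opening in mm, from 0 to 87.6, set as the call begins (- or left out, the last holds). The fingers move at their own pace and stop on an object; FORCE is the grip in N (left out, the last holds). Time passes only in rows, so rows that repeat a pose let the fingers close. It gives the time, the measured TCP pose, the force, the opening and the grip force at its end, in the units of the state.
- r.get_state(): the state, without advancing time (a new reading comes with each control period).
- r.capture(name): name is "side" or "top" or "wrist"; returns the picture (400x640x3 uint8, red, green, blue); there is no depth.
- r.camera_params(name): a dict with "mtx" (3x3 intrinsics, pixels), "distortion" ([k1, k2, p1, p2, k3] as OpenCV has them; the pictures are not rectified), "rvec" (rotation vector, rad) and "tvec" (3), from world to camera coordinates, as OpenCV has them; the wrist camera has in their place "mount" (4x4, takes a point from camera to tool coordinates, whose origin is the TCP and whose axes are the flange's). Camera axes: x right, y down, z forward; pixel columns grow to the right and rows downward; lengths in m; the calibration is good to about 2 mm. A picture is of the moment at which its call begins: read the wrist's pose just before it. camera_params takes no time and is no camera call.
- r.close_job(): hands the job in; it is judged then, once.
The state is a dict: "time_s": time; "joints": joint angles; "qd": joint speeds; "joint_torque": joint torques, N m; "tcp_pos": TCP position; "eef_rot": TCP orientation; "contact_force": force on the tool from outside, world axes, zero at the start; "moment": the same for the moment, N m; "gripper_width": finger opening in m; "gripper_force": force on a finger pad.
Only numpy, scipy, OpenCV 4.12 (cv2) and the standard library are available. Lean on these libraries where they do the work, as an engineer would, in place of code of your own. Each camera call takes 0.05 s, during which the arm holds its last target. There are 200 camera calls.

## Task

Slide the sample carriage from the left-hand station to the next one, so that it rests in the middle station with its vial in front of the optical barrel. Also turn the knob on the sloping panel until the tip of the moving pointer on top of the instrument stands directly opposite the tip of the marker tab. Do not shift the marker tab, and leave the rack, beaker and bottle where they stand.

Things in the scene. Friction and masses are not known exactly. Their poses are not given: they have to be found in the camera images.
- photometer: White bench instrument fixed to the table, 340 mm wide (y). Origin on the table under the knob's foot; x points away from the operator, y to the operator's left, z up. Front panel (x -70 to +70 mm) slopes at 30 degrees, 50 mm high in front, 130 mm at the back, facing operator and up; flat top 130 mm high (x 70 to 160 mm) with a white scale. A two-rod rail runs along y at x = -145 mm.
- carriage (a joint): Slide of the sample carriage, m: 0 = left station (instrument +y, where it starts), 0.070 = middle, 0.140 = right; grows towards instrument -y. Sprung detents: about 5 N to leave a station and as much to enter one; between stations it slides with light friction and stays where left; from about 4 mm off a station it is drawn in by itself and rests within 2 mm of it.
- carriage_grip (a point): Centre of the carriage's upright grey handle, 80 mm above the table. Handle: plate 14 mm thick along the rail, 30 mm across it, from 34 to 100 mm high. Sled under it: 100 mm along the rail, 76 mm wide, top 34 mm high. A fixed amber vial (30 mm diameter, top 82 mm high) stands on it 44 mm beyond the handle (instrument +x). Axes as the instrument's.
- middle_station (a point): Fixed point where carriage_grip stands when the carriage is in the middle station (instrument y = 0). There the vial faces the dark optical barrel (34 mm diameter, axis 52 mm high) that sticks out 26 mm from the instrument's front. Rail ends have stops 34 mm high at y = +-162 mm. Axes as the instrument's.
- knob (a joint): Angle of the knob, rad, range -3.2 to 3.2; grows clockwise seen looking at the panel. Geared to the pointer: 1 rad clockwise moves the pointer 15 mm to the operator's right (instrument -y), and back the other way. Light friction (0.06 N m); it stays where it is left.
- knob_grip (a point): Point on the axis of the black fluted round knob, 28 mm out from the panel, a good place for the TCP. Knob: 56 mm diameter, from 6 to 42 mm out from the panel. Its z axis is the knob axis, out of the panel, 30 degrees from vertical, leaning to instrument -x; x and y turn with the knob. Any grip angle round the axis serves.
- pointer_tip (a point): Tip of the dark steel pointer (35 mm long, on the flat top nearer the panel, pointing away from the operator, instrument +x), 140 mm above the table; slides along instrument y with the knob, up to 48 mm either side of the middle. It starts to the left of the marker tab's tip.
- mark_tip (a point): Tip of the dark steel marker tab (block 26 mm wide with a narrow nose, 35 mm long in all) on the flat top beyond the pointer, its nose towards the operator; 140 mm above the table. Stiffly held, not to be moved. When set, the two tips face each other 4 mm apart along x at the same instrument y. Axes as the instrument's.
- rack: Bystander: blue test tube rack 70 x 190 x 90 mm with tubes to 106 mm high, to the left of the instrument. Origin at the centre of its underside.
- beaker: Bystander: clear open beaker, 80 mm diameter, 100 mm high, to the right of the instrument. Origin at the centre of its underside.
- amber_bottle: Bystander: amber bottle with black cap, 68 mm diameter, 150 mm high, to the right of the instrument, behind the beaker. Origin at the centre of its underside.

How it is judged:
By the outcome, as a careful person would: the job done as asked, in the order asked, and still so for the second after the job is handed in, with the robot touching nothing.
It also fails if it takes over 61 s, if anything falls off the work surface, if the arm or the gripper's body presses on something with over 40 N, if the wrist force passes 120 N, or if a joint passes its speed limit or range.

## Working session

There is one attempt and no reset: what is moved stays moved. The work goes in short steps, Python scripts to look and compute and a shell command to move; the robot and the scene stay as the last step left them, time stands still between calls to the robot, and variables do not carry over. Pictures are saved under pics/ and viewed, at most 11 in all, crops included, and the job is handed in when it is done.

```bash
mkdir -p pics
cat > h.py <<'E'
import numpy as np, cv2
from plant import r
from scipy.spatial.transform import Rotation as R
def save(n,f,crop=None,s=1):
    im=r.capture(n)[:,:,::-1]
    if crop: a,b,c,d=crop; im=im[b:d,a:c]
    cv2.imwrite('pics/'+f,cv2.resize(im,None,fx=s,fy=s,interpolation=cv2.INTER_CUBIC))
def cam(n,st=None):
    p=r.camera_params(n);K=np.array(p['mtx']);D=np.array(p['distortion'])
    if 'mount' in p:
        st=st or r.get_state();T=np.eye(4);T[:3,:3]=R.from_euler('xyz',st['eef_rot'],degrees=True).as_matrix();T[:3,3]=st['tcp_pos']
        W=T@np.array(p['mount']);return K,D,W[:3,:3].T,-W[:3,:3].T@W[:3,3]
    return K,D,cv2.Rodrigues(np.array(p['rvec']))[0],np.array(p['tvec']).ravel()
def px2z(n,uv,z,st=None):
    K,D,Rm,t=cam(n,st);u=cv2.undistortPoints(np.array([[uv]],float),K,D).ravel()
    d=Rm.T@np.r_[u,1];c=-Rm.T@t;return c+d*(z-c[2])/d[2]
def proj(n,P,st=None):
    K,D,Rm,t=cam(n,st);return cv2.projectPoints(np.array(P,float).reshape(-1,3),cv2.Rodrigues(Rm)[0],t,K,D)[0].reshape(-1,2)
E
python3 - <<'E'
from h import *
s=r.get_state();print(s['tcp_pos'],s['eef_rot'],s['time_s'])
save('top','top0.png',s=1.25);save('side','side0.png',s=1.25)
for n in('top','side'):
    K,D,Rm,t=cam(n);print(n,-Rm.T@t,K[0,0],D)
print(r.camera_params('wrist')['mount'])
E
```

```text
[0.21846635 0.63819662 0.24442675] [ 1.79906451e+02 -6.76620830e-03 -1.89054237e+01] 0.0
top [0.3701451  0.00961806 1.19835309] 439.3142062330906 [-0.02232397  0.          0.          0.          0.        ]
side [0.39203561 0.70957171 0.91763904] 434.0665486489557 [-0.03207433  0.          0.          0.          0.        ]
[[-1.05696938e-03 -9.64645076e-01 -2.63550297e-01  7.07669932e-02]
 [ 9.99999438e-01 -1.04194674e-03 -1.96774536e-04  3.39618061e-05]
 [-8.47877863e-05 -2.63550357e-01  9.64645635e-01 -1.39028787e-01]
 [ 0.00000000e+00  0.00000000e+00  0.00000000e+00  1.00000000e+00]]
```

View pics/top0.png

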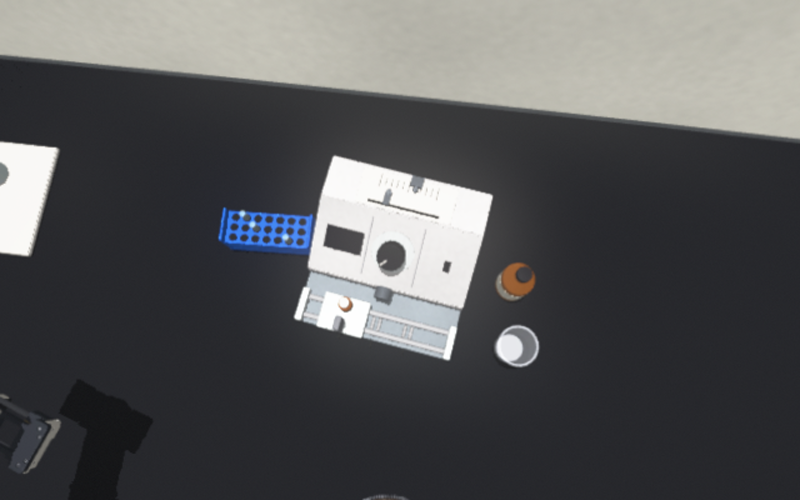

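View pics/side0.png

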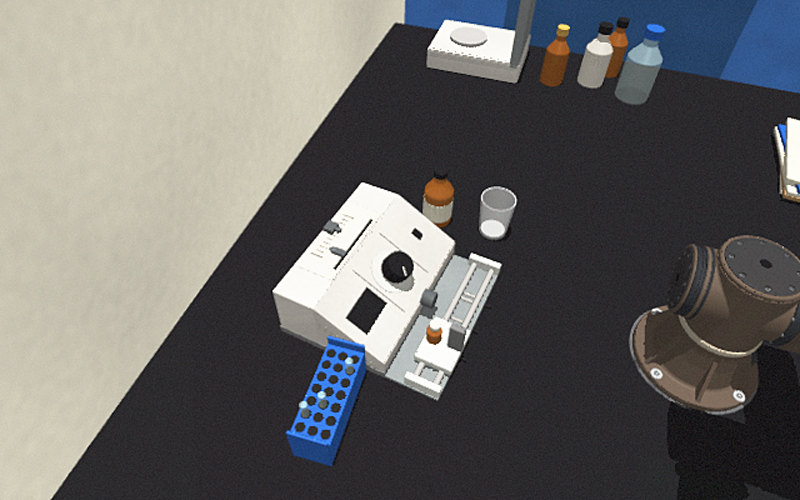

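The top view shows the instrument at about (400,250) of 800x500, turned slightly clockwise. The carriage is at the left station with its handle at (338,323), and the knob is at (391,256). The side view agrees. I'll enlarge the top view for measuring.

Run:
```python
from h import *
save('top','top1.png',(230,120,400,290),3.5)
```

```text
(no output)
```

View pics/top1.png

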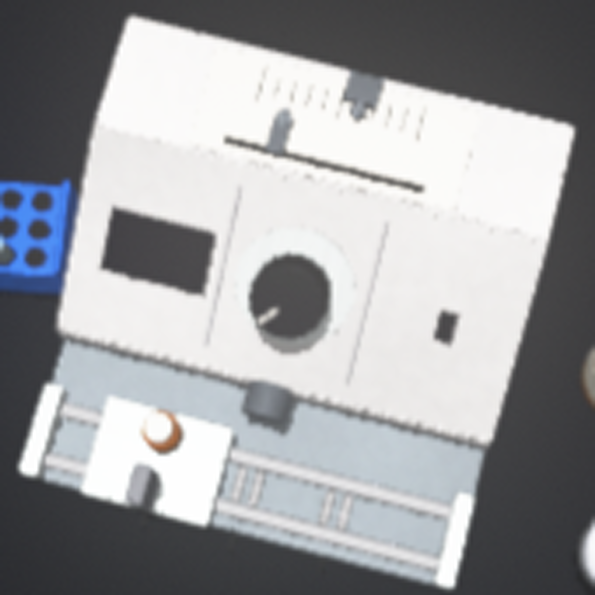

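```bash
cat > fit.py <<'E'
from h import *
from scipy.optimize import least_squares
c=lambda u,v:((u+.5)/3.5-.5+230,(v+.5)/3.5-.5+120)
L=[((.160,.170,.13),c(129,17)),((.160,-.170,.13),c(574,127)),((-.07,.17,.05),c(60,333)),((-.07,-.17,.05),c(490,442)),((-.145,.07,.1),c(146,477)),((.07,.17,.13),c(97,130)),((.07,-.17,.13),c(546,237))]
P=np.array([a for a,_ in L]);U=np.array([b for _,b in L])
w=lambda p,P:np.array(P)@R.from_euler('z',p[2]).as_matrix().T+[p[0],p[1],0]
s=least_squares(lambda p:(proj('top',w(p,P))-U).ravel(),[.6,0,-.2]);p=s.x
E
python3 - <<'E'
from fit import *
print(p,np.degrees(p[2]),s.fun.round(1))
Ri=R.from_euler('z',p[2]).as_matrix()
for n,q in(('ptr',c(285,111)),('mark',c(358,119))):print(n,Ri.T@(px2z('top',q,.14)-[p[0],p[1],0]))
for n,q in(('grip0',[-.145,.07,.08]),('grip1',[-.145,0,.08]),('knob',[-.014,0,.09+.028*.866])):print(n,w(p,[q]),np.hypot(*w(p,[q])[0][:2]))
E
```

```text
[ 0.60209388  0.05642113 -0.12781336] -7.32316624180179 [-1.1  1.   0.2 -0.1 -0.9  1.1  1.1  1.   1.2 -5.4 -1.5  0.9  0.8  1.7]
ptr [0.11723213 0.03668587 0.14      ]
mark [ 0.1241018 -0.0159656  0.14     ]
grip0 [[0.46719924 0.14433265 0.08      ]] 0.488985734929518
grip1 [[0.45827665 0.07490364 0.08      ]] 0.4643576672304441
knob [[0.58820808 0.05820564 0.114248  ]] 0.5910809105165851
```

The handle isn't on the rail line: it sits about 22 mm nearer the operator, with the vial 22 mm beyond. I'll refit with x = -0.167 and -0.123.

```bash
sed -i 's/^L=.*/L=[((.160,.170,.13),c(129,17)),((.160,-.170,.13),c(574,127)),((-.07,.17,.05),c(60,333)),((-.07,-.17,.05),c(490,442)),((-.167,.07,.1),c(148,480)),((-.123,.07,.082),c(161,430)),((.07,.17,.13),c(97,130)),((.07,-.17,.13),c(546,237))]/' fit.py
cat >> h.py <<'E'
def delta(P,rpy):
    s=r.get_state();A=R.from_euler('xyz',s['eef_rot'],degrees=True)
    B=rpy if isinstance(rpy,R) else R.from_euler('xyz',rpy,degrees=True)
    print('shift mm',(A.inv().apply(np.array(P)-s['tcp_pos'])*1e3).round(1),'rotvec',(A.inv()*B).as_rotvec().round(4))
E
python3 - <<'E'
from fit import *
print(p,np.degrees(p[2]),s.fun.round(1))
Ri=R.from_euler('z',p[2]).as_matrix()
for n,q in(('ptr',c(285,111)),('mark',c(358,119))):print(n,Ri.T@(px2z('top',q,.14)-[p[0],p[1],0]))
g=w(p,[[-.167,.07,.08]])[0];print('grip0',g,'knob',w(p,[[-.014,0,.09+.028*.866]]))
delta(g+[0,0,.09],[180,0,np.degrees(p[2])])
E
```

```text
[ 0.60494761  0.05583114 -0.13055839] -7.480444688717307 [-0.5 -0.1  0.7 -0.9 -0.6 -0.2  1.4  0.  -1.5  1.1  0.2 -0.9 -0.9 -0.3
  1.2  0.9]
ptr [0.11422474 0.03722099 0.14      ]
mark [ 0.12123891 -0.01541143  0.14      ]
grip0 [0.44848203 0.14697675 0.08      ] knob [[0.59106676 0.05765376 0.114248  ]]
shift mm [376.7 390.2  75.2] rotvec [ 0.0013  0.     -0.1993]
```

```bash
python3 -m pendant '[[40,40,8,0,0,-0.02],[80,80,16,0,0,-0.05],[120,124,24,0,0,-0.07],[162,168,34,0,0,-0.09],[205,212,42,0,0,-0.11],[248,256,50,0,0,-0.13],[290,300,58,0,0,-0.16],[334,345,67,0,0,-0.18],[377,390,75,0,0,-0.2],[377,390,75,0,0,-0.2],[377,390,75,0,0,-0.2]]' 50 20
python3 - <<'E'
from fit import *
st=r.get_state();print(proj('wrist',w(p,[[-.167,.07,.1]]),st));save('wrist','w1.png')
E
```

```text
time_s: 1.52
tcp_pos: [0.4491, 0.1472, 0.1703]
eef_rot: [180.0, 0.0, -7.5]
contact_force: [-0.7, 0.9, 0.8]
gripper_width: 0.0499
gripper_force: 0.0
[[323.5665688 218.8845192]]
```

View pics/w1.png

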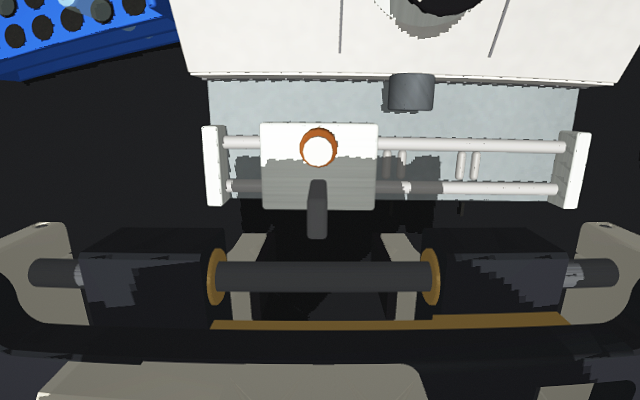

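The wrist view shows the handle's top face centred at about (317,216) and the vial top at (318,151). The rail looks level in the image, so the yaw is right.

Run:
```python
from fit import *
h=px2z('wrist',(317,216),.1);v=px2z('wrist',(318,151),.082)
print(h,v,np.hypot(*(h-v)[:2]),np.degrees(np.arctan2(*(v-h)[1::-1])))
print('knob edge bottom',px2z('wrist',(438,5),.11))
delta([h[0],h[1],.08],[180,0,-7.5])
```

```text
[0.45097293 0.15188172 0.1       ] [0.49213231 0.1458835  0.082     ] 0.041594154298391126 -8.291442585951012
knob edge bottom [0.56841297 0.06723851 0.11      ]
shift mm [ 1.4 -4.1 90.5] rotvec [-0.0002 -0.0002  0.001 ]
```

```bash
python3 -m pendant '[[1,-4,30,0,0,0],[1,-4,60,0,0,0],[1,-4,80,0,0,0],[1,-4,90,0,0,0],[1,-4,90,0,0,0]]' 50 20; python3 -m pendant '[[0,0,0,0,0,0],[0,0,0,0,0,0],[0,0,0,0,0,0],[0,0,0,0,0,0],[0,0,0,0,0,0],[0,0,0,0,0,0]]' 0 20
```

```text
time_s: 2.2
tcp_pos: [0.4502, 0.1521, 0.0802]
eef_rot: [180.0, 0.0, -7.3]
contact_force: [0.2, -0.5, 0.5]
gripper_width: 0.0499
gripper_force: 0.0
time_s: 2.95
tcp_pos: [0.4506, 0.1513, 0.0806]
eef_rot: [-180.0, -0.0, -7.5]
contact_force: [-1.5, -1.1, 5.3]
gripper_width: 0.0143
gripper_force: 20.0
```

```bash
python3 -m pendant '[[0,5,0,0,0,0],[0,12,0,0,0,0],[0,20,0,0,0,0],[0,28,0,0,0,0],[0,36,0,0,0,0],[0,44,0,0,0,0],[0,52,0,0,0,0],[0,60,0,0,0,0],[0,66,0,0,0,0],[0,70,0,0,0,0],[0,70,0,0,0,0],[0,70,0,0,0,0]]'
```

```text
time_s: 4.45
tcp_pos: [0.4407, 0.0818, 0.0806]
eef_rot: [180.0, 0.1, -7.5]
contact_force: [-6.2, 2.6, 10.3]
gripper_width: 0.0142
gripper_force: 20.0
```

```bash
python3 -m pendant '[[0,0,0,0,0,0],[0,0,0,0,0,0],[0,0,0,0,0,0],[0,0,-30,0,0,0],[0,0,-80,0,0,0],[0,0,-130,0,0,0],[0,0,-130,0,0,0],[0,0,-130,0,0,0]]' 45
python3 - <<'E'
from h import *
save('wrist','w2.png')
E
```

```text
time_s: 5.45
tcp_pos: [0.4411, 0.0818, 0.21]
eef_rot: [-180.0, 0.0, -7.5]
contact_force: [0.7, -0.2, 0.4]
gripper_width: 0.0452
gripper_force: 0.0
```

View pics/w2.png

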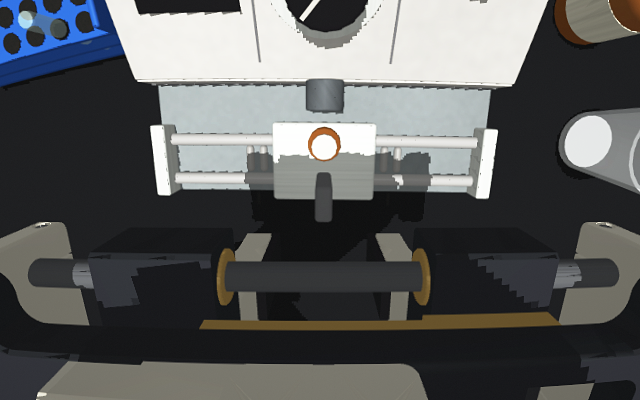

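The carriage is in the middle station: the vial at (324,146) is directly below the barrel at (324,95) and midway between the stops. Next is the knob.

Run:
```python
from h import *
s=r.get_state();print(np.round(s['joints'],1))
B=R.from_euler('z',-7.5,degrees=True)
K=lambda out,a=0:(np.array([.606,.060,0])+B.apply([-.5*out,0,.09+.866*out]), B*R.from_euler('y',-30,degrees=True)*R.from_euler('x',180,degrees=True)*R.from_euler('z',a))
for a in(0,-1,1): print((K(0,a)[1].as_matrix()[:,2]).round(2));delta(*K(.14,a))
```

```text
[ 35.8   0.4 -29.6  -0.  -60.1  46.8]
[ 0.5  -0.07 -0.87]
shift mm [96.6 -0.  -1.9] rotvec [5.000e-04 5.249e-01 1.000e-03]
[ 0.5  -0.07 -0.87]
shift mm [96.6 -0.  -1.9] rotvec [-0.2618  0.4802 -0.9751]
[ 0.5  -0.07 -0.87]
shift mm [96.6 -0.  -1.9] rotvec [0.2627 0.4798 0.9772]
```

```bash
python3 - <<'E'
from h import *
B=R.from_euler('z',-7.5,degrees=True)
K=lambda out,a=0:(np.array([.606,.060,0])+B.apply([-.5*out,0,.09+.866*out]), B*R.from_euler('y',-30,degrees=True)*R.from_euler('x',180,degrees=True)*R.from_euler('z',a))
delta(*K(.14,-1.6))
E
python3 -m pendant '[[20,0,-2,0,0.17,0],[50,0,-2,0,0.34,0],[80,0,-2,0,0.52,0],[97,0,-2,0,0.525,0],[97,0,-2,0,0.525,0],[97,0,-2,0,0.525,0]]' 87
python3 - <<'E'
from fit import *
s=r.get_state();print(np.round(s['joints'],1))
p=[.606,.06,np.radians(-7.5)];print(proj('wrist',w(p,[[-.021,0,.126],[.117,.037,.14],[.121,-.015,.14]])))
save('wrist','w3.png')
E
```

```text
shift mm [96.6 -0.  -1.9] rotvec [-0.4186  0.4072 -1.5587]
time_s: 6.25
tcp_pos: [0.5371, 0.0678, 0.2113]
eef_rot: [179.9, -29.9, -7.6]
contact_force: [-0.2, -0.5, -0.6]
gripper_width: 0.0867
gripper_force: 0.0
[ 30.9  -4.8 -58.   56.4 -22.    1. ]
[[321.02683836 207.00996206]
 [276.56677001  42.6985936 ]
 [338.57980614  38.52359601]]
```

View pics/w3.png

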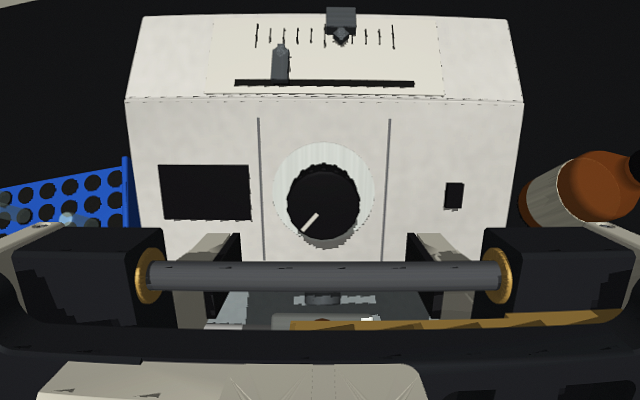

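The wrist view shows the knob face centred at about (323,203), the pointer tip at about (281,44) and the marker nose tip at about (341,46). These match the predictions within 3-7 px.

Run:
```python
from fit import *
B=R.from_euler('z',-7.5,degrees=True);o=np.array([.606,.06,0])
a,b=[B.inv().apply(px2z('wrist',q,.14)-o) for q in((281,44),(341,46))];print(a,b,(a-b)[1]/.015)
k=px2z('wrist',(323,203),.126);print('knob',B.inv().apply(k-o))
K=lambda out,a=0:(o+B.apply([-.5*out,0,.09+.866*out]), B*R.from_euler('y',-30,degrees=True)*R.from_euler('x',180,degrees=True)*R.from_euler('z',a))
delta(*K(.028,0))
```

```text
[0.11653576 0.03420228 0.14      ] [ 0.11425799 -0.01607482  0.14      ] 3.351807085990745
knob [-0.0174209  -0.00072597  0.126     ]
shift mm [ -1.1  -0.7 112.1] rotvec [ 0.001   0.0005 -0.0009]
```

```bash
python3 -m pendant '[[0,0,20,0,0,-0.1],[0,0,40,0,0,-0.25],[0,0,40,0,0,-0.4],[0,0,40,0,0,-0.57],[0,0,40,0,0,-0.74],[0,0,40,0,0,-0.91],[0,0,40,0,0,-1.08],[0,0,40,0,0,-1.25],[0,0,40,0,0,-1.42],[0,0,40,0,0,-1.57],[0,0,40,0,0,-1.7],[0,0,60,0,0,-1.7],[0,0,80,0,0,-1.7],[0,0,100,0,0,-1.7],[0,0,112,0,0,-1.7],[0,0,112,0,0,-1.7]]' 87
python3 -m pendant '[[0,0,0,0,0,0],[0,0,0,0,0,0],[0,0,0,0,0,0],[0,0,0,0,0,0],[0,0,0,0,0,0]]' 0 20
python3 -c "
from h import *
print(np.round(r.get_state()['joints'],1))"
```

```text
time_s: 8.3
tcp_pos: [0.5954, 0.0684, 0.1499]
eef_rot: [151.9, 4.1, 88.7]
contact_force: [-42.7, 2.8, 60.3]
gripper_width: 0.0874
gripper_force: 36.9
time_s: 8.93
tcp_pos: [0.5919, 0.0711, 0.1472]
eef_rot: [152.2, 3.9, 89.0]
contact_force: [-79.5, 7.2, 66.4]
gripper_width: 0.0747
gripper_force: 48.5
[ 10.3   5.7 -58.3  95.3  -8.7  76.4]
```

The arm ran into its joint limits (j3, j4) and is pressing on something, so I'm backing off now.

```bash
python3 -m pendant '[[0,0,-15,0,0,0],[0,0,-30,0,0,0],[0,0,-50,0,0,0],[0,0,-70,0,0,0],[0,0,-70,0,0,0]]' 87
python3 - <<'E'
from h import *
print(np.round(r.get_state()['joints'],1))
save('top','top2.png',(200,80,440,290),2.5)
E
```

```text
time_s: 9.55
tcp_pos: [0.5609, 0.0744, 0.206]
eef_rot: [152.5, 4.1, 88.8]
contact_force: [-0.5, 0.2, 0.3]
gripper_width: 0.0872
gripper_force: 0.0
[ 32.3  -1.1 -53.1  48.9 -24.1 104.6]
```

View pics/top2.png

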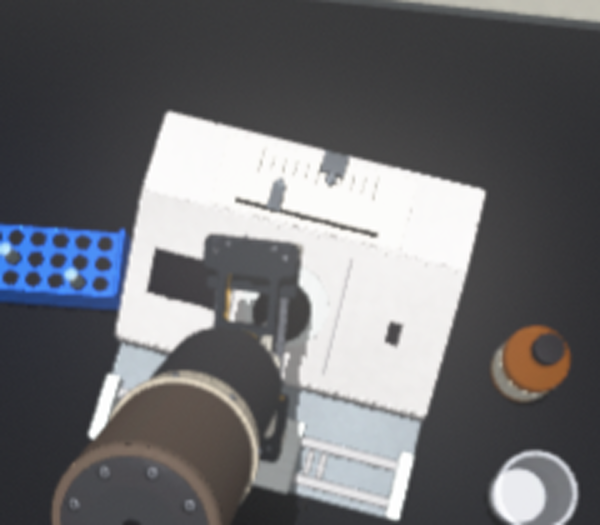

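The pointer and instrument look unmoved; the arm covers part of the view. The pose was near the wrist singularity and the j4 limit. I'll fit a kinematic model from the recorded poses to choose a reachable grip.

```bash
cat > kin.py <<'E'
import numpy as np
from scipy.optimize import least_squares
from scipy.spatial.transform import Rotation as R
J=np.array([[87.611,20.546,.682,0,-70.136,-16.507],[35.8,.4,-29.6,0,-60.1,46.8],[30.9,-4.8,-58,56.4,-22,1],[10.3,5.7,-58.3,95.3,-8.7,76.4],[32.3,-1.1,-53.1,48.9,-24.1,104.6]])
T=np.array([[.2185,.6382,.2444],[.4411,.0818,.21],[.5371,.0678,.2113],[.5919,.0711,.1472],[.5609,.0744,.206]])
E=R.from_euler('xyz',[[179.9,0,-18.9],[180,0,-7.5],[179.9,-29.9,-7.6],[152.2,3.9,89],[152.5,4.1,88.8]],degrees=True)
lo=np.array([-176.03,-82.01,-58.28,-173.87,-174.79,-173.66]);hi=np.array([176.03,121.73,71.71,95.51,-.11,173.66])
ro=lambda s,a:R.from_euler(s,a,degrees=True)
def fk(q,k,s4=-1,s6=-1):
    h,a1,d,L2,e,L3,Lt=k
    A=ro('z',q[0]);B=A*ro('y',q[1]);C=B*ro('y',-q[2]);W=C*ro('x',s4*q[3])*ro('y',-q[4])
    return A.apply([a1,d,h])+B.apply([0,0,L2])+C.apply([L3,0,e])+W.apply([Lt,0,0]),W*ro('x',s6*q[5])*C0
C0=R.identity()
def cal(s4,s6):
    global C0
    C0=R.identity();F=[fk(q,np.zeros(7),s4,s6)[1].inv()*e for q,e in zip(J,E)]
    C0=F[0];er=[np.degrees((C0.inv()*f).magnitude()) for f in F]
    s=least_squares(lambda k:np.r_[np.ravel([fk(q,k,s4,s6)[0]-t for q,t in zip(J,T)]),1e-3*(k-[.4,0,-.19,.4,0,.4,.25])],[.4,0,-.19,.4,0,.4,.25])
    return s.x,er,np.abs(s.fun[:15]).max()
if __name__=='__main__':
    for a in(1,-1):
        for b in(1,-1):
            k,er,m=cal(a,b);print(a,b,k.round(3),np.round(er,1),m)
E
python3 kin.py
```

```text
1 1 [-0.688  0.361 -0.17   0.659  0.255 -0.055 -0.032] [  0.  126.5 145.7  23.9  43.5] 0.13267008066234795
1 -1 [-0.688  0.361 -0.17   0.659  0.255 -0.055 -0.032] [  0.    0.2 112.8 169.4  97.8] 0.13267008066234795
-1 1 [-0.337  0.277 -0.147  0.65   0.171  0.075  0.181] [  0.  126.5  35.  174.2 117.7] 0.13360358420517127
-1 -1 [-0.337  0.277 -0.147  0.65   0.171  0.075  0.181] [0.  0.2 0.1 0.1 0.1] 0.13360358420517127
```

```bash
python3 - <<'E'
s=open('kin.py').read()
s=s.replace("h,a1,d,L2,e,L3,Lt=k","h,a1,d,L2,e,L3,Lt,u,w4,x5,z5=k").replace("[0,0,L2]","[u,0,L2]").replace("C.apply([L3,0,e])+W.apply([Lt,0,0])","C.apply([L3,0,e])+(C*ro('x',s4*q[3])).apply([0,w4,0])+W.apply([Lt,x5,z5])")
s=s.replace("np.zeros(7)","np.zeros(11)").replace("[.4,0,-.19,.4,0,.4,.25]","K0").replace("def cal","K0=np.array([.4,0,-.1,.4,0,.4,.25,0,-.1,0,0])\ndef cal")
open('kin.py','w').write(s)
E
python3 kin.py|tail -2
```

```text
-1 -1 [ 0.202 -0.005  0.001  0.599 -0.     0.466  0.358  0.005 -0.146 -0.046
 -0.001] [0.  0.2 0.1 0.1 0.1] 0.00041320101618372296
```

The model now fits to 0.4 mm. Solve for the grip poses.

```bash
cat >> kin.py <<'E'
k,_,_=cal(-1,-1)
Bz=ro('z',-7.5);o=np.array([.606,.060,0])
def pose(out,a=0,tilt=0,b=0):  # a about knob axis, then b about tool y (closing axis)
    return o+Bz.apply([-.5*out,0,.09+.866*out])+0, Bz*ro('y',-30)*ro('x',180)*R.from_euler('z',a)*ro('y',b)
def ik(P,Q,seeds):
    best=[]
    for q0 in seeds:
        q0=np.clip(q0,lo+1,hi-1)
        f=lambda q:np.r_[(fk(q,k)[0]-P)*1e3,(fk(q,k)[1].inv()*Q).as_rotvec()*300]
        s=least_squares(f,q0,bounds=(lo,hi),x_scale=10.)
        if np.abs(s.fun).max()<.5: best.append(s.x)
    return best
E
cat > try.py <<'E'
from kin import *
rng=np.random.default_rng(0)
S=[J[4],J[2],J[1]]+[lo+(hi-lo)*rng.random(6) for _ in range(25)]
for out in(.14,.10,.07,.028):
  for a in(0,-1.7,1.7):
    sol=ik(*pose(out,a),S); u=[]
    for q in sol:
        if not any(np.abs(q-v).max()<2 for v in u):u.append(q)
    print(out,a,[list(map(int,q)) for q in u[:5]])
E
timeout 300 python3 try.py
```

```text
0.14 0 [[30, -4, -58, 56, -21, 0]]
0.14 -1.7 [[31, -4, -58, 56, -21, 98]]
0.14 1.7 [[30, -4, -58, 57, -21, -97]]
0.1 0 []
0.1 -1.7 []
0.1 1.7 []
0.07 0 []
0.07 -1.7 []
0.07 1.7 []
0.028 0 []
0.028 -1.7 []
0.028 1.7 []
```

```bash
cat > try.py <<'E'
from kin import *
rng=np.random.default_rng(0)
S=[J[4],J[2],J[1],[20,5,-40,20,-40,0],[15,5,-40,-60,-30,120],[30,5,-40,40,-40,-100]]
for out in(.028,.034):
 for b in(30,25,20,15,10,-10,-15,-20,-30):
  row=[]
  for a in np.arange(-1.6,1.61,.4):
    sol=ik(*pose(out,a,0,b),S)
    row.append('%4.1f:%s'%(a,list(map(int,max(sol,key=lambda q:np.minimum(q-lo,hi-q).min())))) if sol else '-')
  if any(x!='-' for x in row):print(out,b,*row)
E
timeout 400 python3 try.py
```

```text
0.028 30 -1.6:[2, 12, -23, -52, -31, -139] -1.2:[-3, 11, -27, -73, -26, -135] - - - - - -  1.6:[38, 20, -49, 63, -46, -111]
0.028 25 -1.6:[10, 10, -27, -43, -23, -153] -1.2:[6, 9, -29, -60, -15, -155] - - - - - -  1.6:[34, 17, -52, 69, -40, -113]
0.028 20 - - - - - - - -  1.6:[29, 14, -55, 76, -34, -115]
0.028 15 - - - - - - - -  1.6:[23, 12, -57, 86, -27, -118]
0.028 -10 - -1.2:[20, 10, -56, 81, -20, 50] -0.8:[25, 11, -53, 63, -20, 42] -0.4:[27, 11, -50, 48, -19, 31] -0.0:[27, 10, -48, 39, -17, 18]  0.4:[26, 10, -49, 35, -13, 0] - - -
0.028 -15 -1.6:[22, 12, -57, 89, -27, 63] -1.2:[29, 13, -52, 65, -28, 58] -0.8:[31, 13, -47, 45, -29, 53] -0.4:[31, 13, -41, 30, -29, 46] -0.0:[29, 12, -38, 19, -27, 36]  0.4:[27, 11, -37, 10, -24, 25]  0.8:[25, 10, -38, 3, -18, 10]  1.2:[25, 9, -43, 5, -9, -12] -
0.028 -20 -1.6:[29, 14, -56, 79, -34, 65] -1.2:[33, 15, -48, 55, -35, 63] -0.8:[34, 15, -41, 36, -36, 59] -0.4:[31, 15, -34, 21, -37, 54] -0.0:[28, 14, -30, 9, -36, 46]  0.4:[24, 13, -29, -1, -33, 38]  0.8:[21, 12, -29, -10, -28, 28]  1.2:[19, 10, -31, -20, -20, 16]  1.6:[19, 9, -34, -26, -11
[... 1034 characters left out ...]
 -28, 37]  0.4:[27, 11, -37, 10, -25, 25]  0.8:[25, 10, -38, 3, -19, 10]  1.2:[25, 8, -43, 5, -9, -13] -
0.034 -20 -1.6:[29, 13, -55, 78, -34, 66] -1.2:[34, 14, -48, 54, -36, 64] -0.8:[34, 15, -40, 35, -37, 60] -0.4:[32, 15, -34, 21, -37, 54] -0.0:[28, 14, -30, 9, -36, 46]  0.4:[24, 13, -29, 0, -33, 37]  0.8:[21, 11, -29, -10, -28, 27]  1.2:[19, 10, -31, -19, -21, 15]  1.6:[20, 8, -35, -25, -10, 0]
0.034 -30 -1.6:[38, 19, -51, 66, -46, 68] -1.2:[39, 20, -40, 43, -48, 69] -0.8:[36, 20, -30, 26, -51, 67] -0.4:[30, 20, -23, 12, -52, 63] -0.0:[24, 19, -19, 0, -51, 57]  0.4:[18, 17, -17, -12, -48, 51]  0.8:[12, 15, -18, -24, -43, 45]  1.2:[7, 13, -20, -38, -37, 41]  1.6:[2, 11, -24, -55, -30, 40]
```

A 20° tilt about the closing axis, nearer vertical, is reachable for turns of about ±1.2 rad. I'll turn the knob in two strokes of 1.7 rad.

```bash
cat > plan.py <<'E'
from kin import *
from h import delta,r
import kin; kin.o[:]=[.608,.060,0]
def show(a,b=-20):
    q=r.get_state()['joints']
    for out in(.10,.065,.032):
        s=ik(*pose(out,a,0,b),[q,J[4],J[1],[24,13,-29,-1,-33,38]]);print(out,[list(map(int,x)) for x in s[:2]])
    P,Q=pose(.10,a,0,b);print('to hover');delta(P,Q)
    print('descent in tool (mm)',(Q.inv().apply(pose(.032)[0]-P)*1e3).round(1))
E
python3 - <<'E'
from plan import *
show(-.85)
E
```

```text
0.1 [[38, 9, -39, 31, -45, 65], [38, 9, -39, 31, -45, 65]]
0.065 [[36, 12, -40, 34, -41, 63], [36, 12, -40, 34, -41, 63]]
0.032 [[34, 15, -41, 38, -37, 61], [34, 15, -41, 38, -37, 61]]
to hover
shift mm [ -5.4 -15.4  24.6] rotvec [ 0.114  -0.3027  0.8478]
descent in tool (mm) [23.3  0.  63.9]
```

```bash
python3 -m pendant '[[-1,-3,0,0.019,-0.05,0.14],[-2,-6,4,0.038,-0.1,0.28],[-3,-9,8,0.057,-0.15,0.42],[-4,-12,12,0.076,-0.2,0.565],[-5,-14,18,0.095,-0.252,0.706],[-5,-15,25,0.114,-0.303,0.848],[-5,-15,25,0.114,-0.303,0.848],[-5,-15,25,0.114,-0.303,0.848],[-5,-15,25,0.114,-0.303,0.848]]' 87
python3 - <<'E'
from plan import *
import h
P,Q=pose(.10,-.85,0,-20);delta(P,Q);print(np.round(r.get_state()['joints'],1))
P,Q=pose(.032,-.85,0,-20);delta(P,Q)
h.save('wrist','w4.png')
E
```

```text
time_s: 10.72
tcp_pos: [0.5582, 0.0647, 0.1755]
eef_rot: [157.9, -0.6, 37.4]
contact_force: [-0.7, -0.7, 0.0]
gripper_width: 0.087
gripper_force: 0.0
shift mm [ 1.3 -0.9 -1.5] rotvec [0.0009 0.0027 0.0005]
[ 38.6   9.2 -40.   31.9 -45.4  65. ]
shift mm [24.7 -0.9 62.3] rotvec [0.0009 0.0027 0.0005]
```

View pics/w4.png

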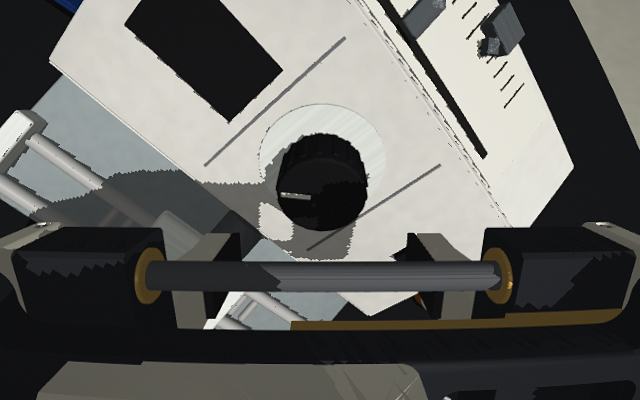

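The wrist view shows the knob at about (322,188), centred between the fingers, with the tool turned as planned. Descend and grip.

```bash
python3 -m pendant '[[8,0,20,0,0,0],[16,0,40,0,0,0],[21,-1,53,0,0,0],[25,-1,62,0,0,0],[25,-1,62,0,0,0],[25,-1,62,0,0,0]]' 87
```

```text
time_s: 11.52
tcp_pos: [0.5927, 0.0631, 0.1185]
eef_rot: [157.9, -0.7, 37.3]
contact_force: [0.6, -0.1, 0.3]
gripper_width: 0.087
gripper_force: 0.0
```

```bash
python3 -m pendant '[[0,0,0,0,0,0],[0,0,0,0,0,0],[0,0,0,0,0,0],[0,0,0,0,0,0],[0,0,0,0,0,0]]' 0 20
```

```text
time_s: 12.15
tcp_pos: [0.5928, 0.0628, 0.1183]
eef_rot: [157.9, -0.7, 37.3]
contact_force: [0.9, -2.6, 2.1]
gripper_width: 0.0557
gripper_force: 20.0
```

```bash
python3 -m pendant '[[0,0,0,0.051,0,0.141],[0,0,0,0.103,0,0.282],[0,0,0,0.154,0,0.423],[0,0,0,0.205,0,0.564],[0,0,0,0.257,0,0.705],[0,0,0,0.308,0,0.846],[0,0,0,0.359,0,0.987],[0,0,0,0.41,0,1.128],[0,0,0,0.462,0,1.269],[0,0,0,0.513,0,1.41],[0,0,0,0.547,0,1.504],[0,0,0,0.581,0,1.598],[0,0,0,0.581,0,1.598],[0,0,0,0.581,0,1.598]]'
python3 -m pendant '[[0,0,0,0,0,0],[0,0,0,0,0,0],[0,0,0,0,0,0],[-8,0,-20,0,0,0],[-16,0,-40,0,0,0],[-25,0,-65,0,0,0],[-25,0,-65,0,0,0],[-25,0,-65,0,0,0]]' 87
python3 - <<'E'
from plan import *
show(-.85)
s=r.get_state();print((R.from_euler('xyz',s['eef_rot'],degrees=True).inv()*pose(0,-.85,0,-20)[1]).as_rotvec().round(3))
E
```

```text
time_s: 13.9
tcp_pos: [0.5919, 0.0588, 0.1179]
eef_rot: [-158.3, -1.0, -52.6]
contact_force: [-1.4, -26.2, 7.8]
gripper_width: 0.0558
gripper_force: 20.0
time_s: 14.9
tcp_pos: [0.5576, 0.0691, 0.1777]
eef_rot: [-158.1, -0.8, -52.5]
contact_force: [1.1, -0.2, -1.0]
gripper_width: 0.0868
gripper_force: 0.0
0.1 [[38, 9, -39, 31, -45, 65], [38, 9, -39, 31, -45, 65]]
0.065 [[36, 12, -40, 34, -41, 63], [36, 12, -40, 34, -41, 63]]
0.032 [[34, 15, -41, 38, -37, 61], [34, 15, -41, 38, -37, 61]]
to hover
shift mm [2.6 1.3 0.7] rotvec [-5.7870e-01  1.4000e-03 -1.5991e+00]
descent in tool (mm) [23.3  0.  63.9]
[-5.790e-01  1.000e-03 -1.599e+00]
```

```bash
python3 -m pendant '[[0,0,0,-0.058,0,-0.16],[0,0,0,-0.116,0,-0.32],[0,0,0,-0.174,0,-0.48],[0,0,0,-0.232,0,-0.64],[0,0,0,-0.29,0,-0.8],[0,0,0,-0.348,0,-0.96],[0,0,0,-0.406,0,-1.12],[0,0,0,-0.464,0,-1.28],[0,0,0,-0.522,0,-1.44],[0,0,0,-0.58,0,-1.598],[0,0,0,-0.58,0,-1.598],[0,0,0,-0.58,0,-1.598]]' 87
python3 - <<'E'
from plan import *
import h
kin.o[:]=[.608,.058,0]
P,Q=pose(.032,-.85,0,-20);delta(P,Q)
B=ro('z',-7.5)
h.save('wrist','w5.png')
E
```

```text
time_s: 16.4
tcp_pos: [0.5576, 0.0688, 0.1773]
eef_rot: [158.0, -0.7, 37.2]
contact_force: [0.5, -0.6, 0.5]
gripper_width: 0.0868
gripper_force: 0.0
shift mm [21.5  3.4 65.9] rotvec [-0.0014  0.0032 -0.0037]
```

View pics/w5.png

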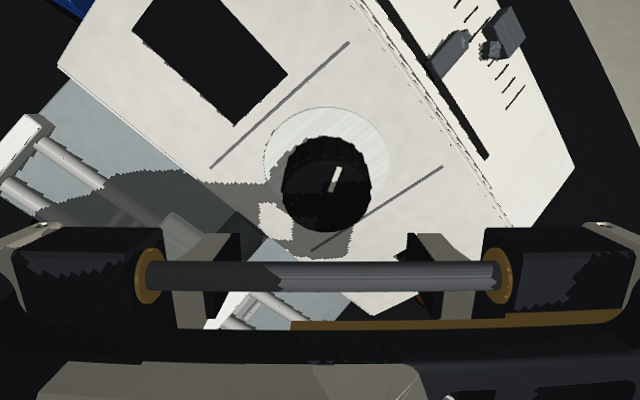

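The knob turned about 97°. The pointer tip is now at about (466,32) and the marker nose tip at about (482,55). Work out what remains.

```bash
python3 - <<'E'
from plan import *
import h
B=ro('z',-7.5)
for q in((466,33),(482,55)):print(B.inv().apply(h.px2z('wrist',q,.14)-[.608,.058,0]))
E
python3 -m pendant '[[7,1,20,0,0,0],[14,2,40,0,0,0],[19,3,56,0,0,0],[22,3,66,0,0,0],[22,3,66,0,0,0],[22,3,66,0,0,0]]' 87
python3 -m pendant '[[0,0,0,0,0,0],[0,0,0,0,0,0],[0,0,0,0,0,0],[0,0,0,0,0,0],[0,0,0,0,0,0]]' 0 20
```

```text
[0.11170249 0.00815692 0.14      ]
[ 0.11386368 -0.01093735  0.14      ]
time_s: 17.2
tcp_pos: [0.5925, 0.0607, 0.1186]
eef_rot: [157.9, -0.7, 37.3]
contact_force: [0.1, 0.3, 0.9]
gripper_width: 0.0873
gripper_force: 0.0
time_s: 17.82
tcp_pos: [0.5918, 0.0616, 0.1179]
eef_rot: [158.0, -0.7, 37.4]
contact_force: [-9.3, 6.2, 1.9]
gripper_width: 0.0557
gripper_force: 20.0
```

```bash
python3 -m pendant '[[0,0,0,0.051,0,0.141],[0,0,0,0.103,0,0.282],[0,0,0,0.154,0,0.423],[0,0,0,0.205,0,0.564],[0,0,0,0.257,0,0.705],[0,0,0,0.308,0,0.846],[0,0,0,0.359,0,0.987],[0,0,0,0.41,0,1.128],[0,0,0,0.462,0,1.269],[0,0,0,0.462,0,1.269],[0,0,0,0.462,0,1.269]]'
python3 - <<'E'
from plan import *
import h
B=ro('z',-7.5)
print(h.proj('wrist',[B.apply([.115,-.016,.14])+[.607,.059,0]]),h.proj('top',[B.apply([.115,-.016,.14])+[.607,.059,0]]))
im=r.capture('wrist');h.cv2.imwrite('pics/w6.png',im[:,:,::-1])
E
```

```text
time_s: 19.2
tcp_pos: [0.5918, 0.0597, 0.118]
eef_rot: [-166.2, -6.6, -34.5]
contact_force: [-2.5, -7.3, 2.9]
gripper_width: 0.0556
gripper_force: 20.0
[[204.7293287 -27.1516309]] [[330.42054004 155.07728693]]
```

```bash
python3 -m pendant '[[0,0,0,0,0,0],[0,0,0,0,0,0],[0,0,0,0,0,0],[-8,0,-20,0,0,0],[-16,0,-40,0,0,0],[-25,0,-65,0,0,0],[-25,0,-65,0,0,0],[-25,0,-65,0,0,0]]' 87
python3 - <<'E'
from plan import *
delta([.66,.045,.25],[180,0,-7.5])
E
```

```text
time_s: 20.25
tcp_pos: [0.5571, 0.0662, 0.1776]
eef_rot: [-166.1, -6.6, -34.6]
contact_force: [-0.4, -0.2, -0.8]
gripper_width: 0.0871
gripper_force: 0.0
shift mm [104.4 -54.3 -49.1] rotvec [-0.2105 -0.17   -0.4555]
```

```bash
python3 -m pendant '[[10,-5,-35,-0.06,-0.05,-0.13],[40,-20,-49,-0.12,-0.1,-0.26],[80,-40,-49,-0.17,-0.14,-0.37],[104,-54,-49,-0.21,-0.17,-0.455],[104,-54,-49,-0.21,-0.17,-0.455],[104,-54,-49,-0.21,-0.17,-0.455],[104,-54,-49,-0.21,-0.17,-0.455]]'
python3 - <<'E'
from plan import *
import h,numpy as np
B=ro('z',-7.5)
u=h.proj('wrist',[B.apply([.115,-.016,.14])+[.607,.059,0]])[0];print(u,np.round(r.get_state()['joints'],1))
x,y=int(np.clip(u[0]-80,0,480)),int(np.clip(u[1]-60,0,280));print(x,y)
h.save('wrist','w7.png',(x,y,x+160,y+120),5)
E
```

```text
time_s: 21.12
tcp_pos: [0.6587, 0.0447, 0.2498]
eef_rot: [-180.0, 0.0, -7.6]
contact_force: [0.9, -0.5, 0.8]
gripper_width: 0.0869
gripper_force: 0.0
[334.48813783 122.12449125] [ 20.8  19.   -0.9  -0.  -70.   61.7]
254 62
```

View pics/w7.png

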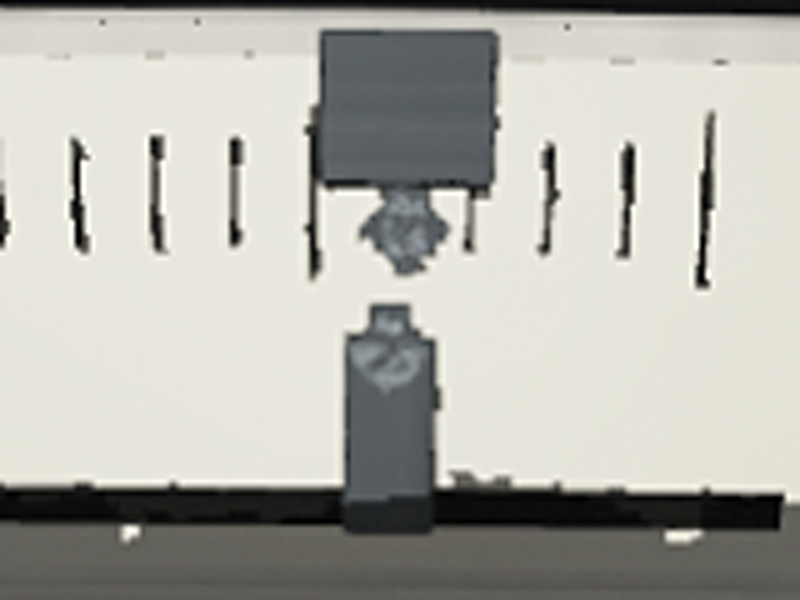

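The enlarged view shows the pointer centred at x≈390 and the marker tip at x≈406. The 26 mm tab spans 177 px, so 2.35 mm is left, about 0.156 rad clockwise. I'll regrip and make a small turn.

Run:
```python
from plan import *
kin.o[:]=[.6075,.058,0]
show(-.08)
```

```text
0.1 [[31, 8, -30, 10, -44, 48], [31, 8, -30, 10, -44, 48]]
0.065 [[29, 11, -31, 11, -40, 48], [29, 11, -31, 11, -40, 48]]
0.032 [[28, 14, -31, 11, -37, 48], [28, 14, -31, 11, -37, 48]]
to hover
shift mm [-102.6   -6.3   73.7] rotvec [-0.0344  0.1741 -0.0737]
descent in tool (mm) [23.3  0.  63.9]
```

```bash
python3 -m pendant '[[-40,-2,5,-0.01,0.06,-0.03],[-80,-5,20,-0.02,0.12,-0.05],[-103,-6,50,-0.034,0.174,-0.074],[-103,-6,74,-0.034,0.174,-0.074],[-103,-6,74,-0.034,0.174,-0.074],[-103,-6,74,-0.034,0.174,-0.074]]' 87
python3 - <<'E'
from plan import *
kin.o[:]=[.6075,.058,0]
delta(*pose(.032,-.08,0,-20))
E
```

```text
time_s: 21.92
tcp_pos: [0.559, 0.0646, 0.1775]
eef_rot: [177.7, -10.0, -3.1]
contact_force: [0.5, 0.4, 0.2]
gripper_width: 0.0872
gripper_force: 0.0
shift mm [21.9  0.2 64.6] rotvec [-0.0011 -0.0015  0.0004]
```

```bash
python3 -m pendant '[[7,0,20,0,0,0],[14,0,40,0,0,0],[19,0,56,0,0,0],[22,0,64,0,0,0],[22,0,64,0,0,0],[22,0,64,0,0,0]]' 87
python3 -m pendant '[[0,0,0,0,0,0],[0,0,0,0,0,0],[0,0,0,0,0,0],[0,0,0,0,0,0],[0,0,0,0,0,0]]' 0 20
python3 -m pendant '[[0,0,0,0.018,0,0.05],[0,0,0,0.036,0,0.1],[0,0,0,0.053,0,0.147],[0,0,0,0.053,0,0.147],[0,0,0,0.053,0,0.147]]'
python3 -m pendant '[[0,0,0,0,0,0],[0,0,0,0,0,0],[0,0,0,0,0,0],[-8,0,-20,0,0,0],[-16,0,-40,0,0,0],[-25,0,-65,0,0,0],[-25,0,-65,0,0,0],[-25,0,-65,0,0,0]]' 87
python3 - <<'E'
from plan import *
delta([.66,.038,.25],[180,0,-7.5])
E
```

```text
time_s: 22.68
tcp_pos: [0.5908, 0.0601, 0.1174]
eef_rot: [177.7, -9.9, -3.1]
contact_force: [0.3, -0.2, 0.1]
gripper_width: 0.0868
gripper_force: 0.0
time_s: 23.3
tcp_pos: [0.5907, 0.0604, 0.117]
eef_rot: [177.7, -9.9, -3.1]
contact_force: [-2.7, 3.9, 2.1]
gripper_width: 0.0558
gripper_force: 20.0
time_s: 23.92
tcp_pos: [0.5907, 0.0604, 0.117]
eef_rot: [-177.7, -9.9, -11.8]
contact_force: [-2.6, 5.3, 2.7]
gripper_width: 0.0553
gripper_force: 20.0
time_s: 24.92
tcp_pos: [0.555, 0.0646, 0.1762]
eef_rot: [-177.8, -9.9, -11.7]
contact_force: [-0.2, -1.3, -0.7]
gripper_width: 0.0868
gripper_force: 0.0
shift mm [119.3   2.8 -54.3] rotvec [-0.032  -0.1739 -0.0691]
```

```bash
python3 -m pendant '[[10,0,-40,-0.01,-0.05,-0.02],[50,1,-54,-0.02,-0.1,-0.04],[90,2,-54,-0.03,-0.15,-0.06],[119,3,-54,-0.032,-0.174,-0.069],[119,3,-54,-0.032,-0.174,-0.069],[119,3,-54,-0.032,-0.174,-0.069],[119,3,-54,-0.032,-0.174,-0.069]]'
python3 - <<'E'
import h,numpy as np
im=h.r.capture('wrist')[:,:,::-1]
a=h.cv2.resize(im[62:182,240:400],None,fx=4,fy=4,interpolation=h.cv2.INTER_CUBIC)[:300]
b=h.cv2.resize(h.r.capture('top')[110:300,220:440,::-1],(640,553))[250:]
h.cv2.imwrite('pics/w8.png',np.vstack([a[:290],b[:310]]))
E
```

```text
time_s: 25.8
tcp_pos: [0.659, 0.0381, 0.2497]
eef_rot: [180.0, 0.0, -7.5]
contact_force: [-0.9, 0.2, 0.9]
gripper_width: 0.0868
gripper_force: 0.0
```

View pics/w8.png

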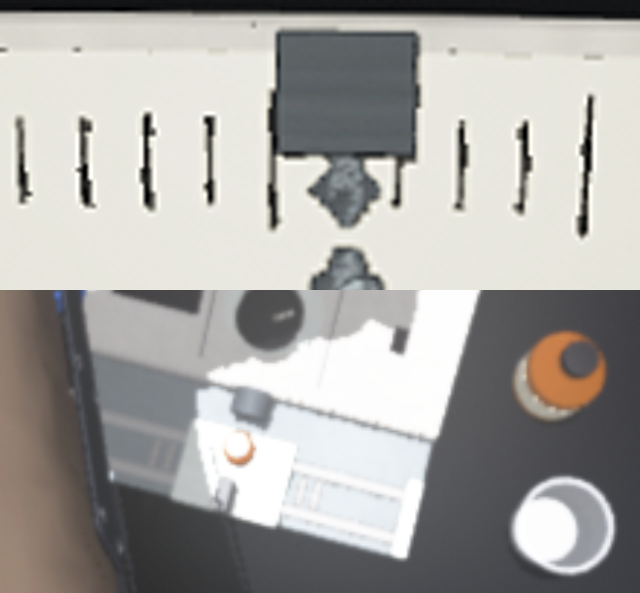

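The pointer nose and marker tip are both at x≈347, so they line up within a fraction of a millimetre. The lower part, from the top camera, shows the carriage still in the middle station with the vial in front of the barrel, and the beaker and bottle in place. Handing in.

```bash
python3 -c "
from plant import r
print(r.close_job())"
```

```text
the job is handed in; nothing more can be done
None
```

I handed the job in at about 26 s: the carriage rests in the middle station, the pointer tip stands opposite the marker tip to within a fraction of a millimetre, and the bystanders and marker tab look unmoved; on the first try at the knob the fingers pressed on it with about 104 N (wrist limit 120 N), then I backed off.

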